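# Lock the indexing turntable with its index pin

### The job

Lock the indexing turntable: take the steel index pin with the white disc head out of the white vessel and stand it in the guide bush over the turntable's ring. Turn the ring gently by the knurled knob until the pin drops into one of its holes, and do not force the ring against the pin; then press the pin steadily down past its ball catch until its head sits flat on the guide bracket. Leave the bottles and the other small things where they stand.

Things in the scene. Friction and masses are not known exactly. Their poses are not given: they have to be found in the camera images.
- index_pin: The index pin: smooth steel shank 8 mm in diameter and 56 mm long with a flat foot, under a white disc head 36 mm in diameter and 11 mm thick (67 mm over all, 30 to 60 g); grip it by the head. Origin at the centre of the foot, z along the shank towards the head. It starts upright in a neck of the white vessel, its head 21 mm clear of the vessel's top.
- vessel: White plastic vessel, 88 x 129 x 114 mm (x, y, z), fixed, with short necks on top that hold tools; the pin stands in the neck at (8, 30) mm of its frame. Flat top at 106 mm with rims up to 114 mm; a small white cap lies on it. Origin at the centre of its underside.
- turntable: The fixture, screwed to the table: aluminium base plate 152 x 186 x 22 mm with, at its +y end, a bracket whose nose (30 mm wide in x, z 40 to 58 mm) reaches over the ring; nothing of the bracket is above 58 mm. Origin on the vertical turning axis at table height, z up. Hub, knob and ring turn on this axis.
- guide_mouth (a point): Centre of the guide bush's mouth in the top of the bracket nose, 58 mm above the table, 58 mm from the turning axis along the turntable's +y; axes as the turntable's. Vertical bore 9 mm wide, lead-in cone 15 mm wide and 4 mm deep. The pin's foot is 24 mm below this point when it stands on the ring, about 45 mm when dropped onto the ball catch, 56 mm when home, head on the nose.
- base_bore (a point): Mouth of the pin's bore in the base plate, in line under the guide bush, 22 mm above the table, hidden by the ring. In the bore, 12 mm below this point, a sprung ball stands 1.5 mm in the pin's way: it stops the falling pin and gives way when the pin is pressed with roughly 5 to 12 N, then holds it.
- knob_grip (a point): Point on the turning axis 82 mm above the table, where the knurled knob (60 mm wide, z 61 to 95 mm) is gripped from above; axes as the turntable's. With the pin standing on the ring its head is at z 90 to 101 mm, 10 mm from the knob. Turn slowly, so that the pin has time to fall. Once it is in a hole the ring has 2 to 3 degrees of play left; over 0.6 N m on the knob then bends the pin.
- hub: Hub and knob: spin about z either way without stops, friction 0.05 N m; origin as the turntable's. The index ring (steel disc, 144 mm wide, z 24 to 34 mm) is clamped on it and has four through holes 10 mm wide, 90 degrees apart, 58 mm from the axis. The ring's angle on the hub is unknown: the hub's orientation does not tell where the holes are; the nearest is 17 to 73 degrees off either way.
- amber_bottle: Small amber bottle with a black cap, 33 mm wide, 81 mm high, loose bystander. Origin under its centre.
- dropper: White dropper bottle, 40 mm wide, 104 mm high, loose bystander. Origin under its centre.
- vial: Small clear vial with a white cap, 17 mm wide, 45 mm high, loose bystander. Origin under its centre.
- jar: Clear jar on a black cap, 48 mm wide, 69 mm high, loose bystander. Origin under its centre.
- dish: Clear petri dish, 60 mm wide, 14 mm high, loose bystander. Origin under its centre.
- black_post: Black optical post, 25 mm wide, 48 mm high, loose bystander. Origin under its centre.
- lens_tube: Black lens tube standing on end, 30 mm wide, 27 mm high, loose bystander. Origin under its centre.
Things that resemble listed ones, but are neither listed nor needed, are in the scene too. What is shaped like the index_pin but purple or turquoise is not meant.

How it is judged:
By the outcome, as a careful person would: the job done as asked, in the order asked, and still so for the second after the job is handed in, with the robot touching nothing.
It also fails if it takes over 72 s, if anything falls off the work surface, if the arm or the gripper's body presses on something with over 40 N, if the wrist force passes 120 N, or if a joint passes its speed limit or range.

### The arm

A 6-joint arm with a two-finger parallel gripper is mounted at the origin on a cart in front of the work surface, level with it; the furniture and walls round the work are solid. World frame = base frame: x ahead of the robot, y to its left, z up, the work surface at z = 0. Lengths are in m, angles in rad, forces in N, time in s.
With the tool pointing down it reaches from about 0.325 to 0.925 m from the base axis. Payload 3.1 kg.
Tool frame: the origin (TCP) lies on the centre line of the jaws, within the pads' length; the fingertips stand r.tip_extent ahead of it and the grasp point (between the pads) lies 8 mm behind it (r.tip_extent is the distance from the TCP to the fingertips, in m); z points along the fingers, y is the line along which they close (so a half turn about z gives the same grasp; the last joint's range is limited). The gripper opens to 85 mm and grips with 20 to 120 N. Pads are 22 mm wide; open, the fingers measure 114 mm over their backs; the gripper's body (76 mm by 85 mm) begins 54 mm behind the grasp point. The pads swing forward as they close: fully open they stand 13 mm farther back than shut.
Start: joints at [-0.112, 0.217, 1.613, -0, 1.311, -0.112], TCP at [0.625, 0, 0.203] pointing down, gripper open.
Joint ranges: [-2.75, 2.75], [-0.78, 2.1], [0.31, 2.55], [-1.13, 4.27], [0.13, 2.63], [-2.58, 2.58]. Speed limits (rad/s): [2.79, 2.79, 3.14, 3.14, 3.14, 3.14].

### API

Orientations are given as a unit quaternion [w, x, y, z].
In Python, from cell import r, viewer, close_job gives the robot as it stands. Calls block until the motion is done:
- r.goto(position, orientation): joint-space move of the TCP to a pose.
- r.movel(position, ori=None, feed=0.15): straight line of the TCP; ori=None keeps the orientation; feed is the mean speed in m/s.
- r.move_j(angles): joint-space move.
- r.command_gripper(opening, grasp_force=None): opening from 0.0 (shut) to 1.0 (fully open); grasp_force is the grip in N (None keeps the last); returns when the fingers have stopped.
- r.sleep(seconds).
- r.inverse_kinematics(position, orientation): joint angles nearest the present ones, or None.
- viewer.snapshot(name): name is "scene" or "side" or "wrist"; returns (picture, depth): 400x640x3 uint8, red, green, blue; 400x640 float32, m along the optical axis (not along the pixel's ray), 0 where there is no reading.
- viewer.camera_model(name): a dict with "fov_y" (degrees; the focal length in pixels is half the picture's height over the tangent of half this angle, whatever the lens; pixels are square), "cx", "cy" (the principal point, pixels), "R" (3x3) and "t" (3): a world point X has camera coordinates R X + t; the wrist camera has in their place "hand_eye" (4x4, takes a point from camera to tool coordinates, whose origin is the TCP and whose axes are the flange's). Camera axes: x right, y down, z forward; pixel columns grow to the right and rows downward; lengths in m; the calibration is good to about 2 mm. A picture is of the moment at which its call begins: read the wrist's pose just before it. camera_model takes no time and is no camera call.
A pose or a line that the arm cannot do raises r.MotionError and nothing moves.
- close_job(): hands the job in; it is judged then, once.
Readings, each from a call of its own:
- r.current_time(): time.
- r.current_joint_positions(): joint angles.
- r.current_qd(): joint speeds.
- r.current_joint_efforts(): joint torques, N m.
- r.current_position(): TCP position.
- r.current_orientation(): TCP orientation.
- r.current_force(): force on the tool from outside, world axes, zero at the start.
- r.current_wrist_torque(): the same for the moment, N m.
- r.current_grip_width(): opening from 0.0 (shut) to 1.0 (fully open).
- r.current_gripper_force(): force on a finger pad.
Only numpy, scipy, OpenCV 4.12 (cv2) and the standard library are available. Lean on these libraries where they do the work, as an engineer would, in place of code of your own. Each camera call takes 0.05 s, during which the arm holds its last target. There are 200 camera calls.

## Working session

There is one attempt and no reset: what is moved stays moved. The work goes in short steps, each a Python script; the robot and the scene stay as the last script left them, time stands still between calls to the robot, and variables do not carry over. Pictures are saved under pics/ and viewed, at most 10 in all, crops included, and the job is handed in when it is done.

```bash
ls; mkdir -p pics
cat > h.py <<'E'
import numpy as np, cv2
from cell import r, viewer, close_job
def snap(n):
    p=np.array(r.current_position()); q=np.array(r.current_orientation())
    im,d=viewer.snapshot(n); return im,d,p,q
def save(im,name): cv2.imwrite('pics/'+name,im[:,:,::-1])
def rot(q):
    from scipy.spatial.transform import Rotation as R
    return R.from_quat(np.r_[q[1:],q[0]]).as_matrix()
def cloud(n,d,p=None,q=None):
    m=viewer.camera_model(n); f=200/np.tan(np.radians(m['fov_y'])/2)
    v,u=np.mgrid[0:400,0:640]
    P=np.stack([(u-m['cx'])/f*d,(v-m['cy'])/f*d,d],-1)
    if n=='wrist':
        H=np.array(m['hand_eye']); W=P@H[:3,:3].T+H[:3,3]
        return W@rot(q).T+p
    return (P-np.array(m['t']))@np.array(m['R'])
def down(a): # tool down; a = angle of tool x axis about world z
    return np.array([0,np.cos(a/2),np.sin(a/2),0])
E
python3 - <<'E'
from h import *
for n in ('scene','side'):
    im,d,p,q=snap(n); save(im,n+'.png'); np.savez(n,im=im,W=cloud(n,d))
    m=viewer.camera_model(n); print(n,m)
print(viewer.camera_model('wrist'),r.tip_extent,q,r.current_time())
im,d,p,q=snap('wrist'); save(im,'wrist.png');np.savez('wrist',im=im,W=cloud('wrist',d,p,q))
E
```

```text
pics
scene {'fov_y': 51.178584727711176, 'cx': 318.08010287706327, 'cy': 198.2659905377499, 'R': array([[-0.88305115, -0.46915024,  0.01089623],
       [-0.37092321,  0.68356491, -0.62861354],
       [ 0.28746591, -0.55913957, -0.77764149]]), 't': array([0.52581792, 0.21112991, 0.96833739])}
side {'fov_y': 49.12030358901637, 'cx': 319.59927683928686, 'cy': 191.08573650775512, 'R': array([[ 0.91233869, -0.40931382, -0.01001526],
       [-0.18624629, -0.39310082, -0.90043549],
       [ 0.36462368,  0.82336744, -0.43487426]]), 't': array([-0.50123968,  0.2049365 ,  1.14049722])}
{'fov_y': 60.57845106659849, 'cx': 316.467283438033, 'cy': 201.23115868467758, 'hand_eye': array([[-1.58727226e-04, -9.62927216e-01, -2.69761285e-01,
         6.66897351e-02],
       [ 9.99999984e-01, -1.75292583e-04,  3.73173456e-05,
        -1.45718530e-03],
       [-8.32210401e-05, -2.69761275e-01,  9.62927229e-01,
        -1.70929902e-01],
       [ 0.00000000e+00,  0.00000000e+00,  0.00000000e+00,
         1.00000000e+00]])} 0.011 [-0.00092101  0.70710346  0.70710912 -0.00073537] 0.1
```

View pics/scene.png

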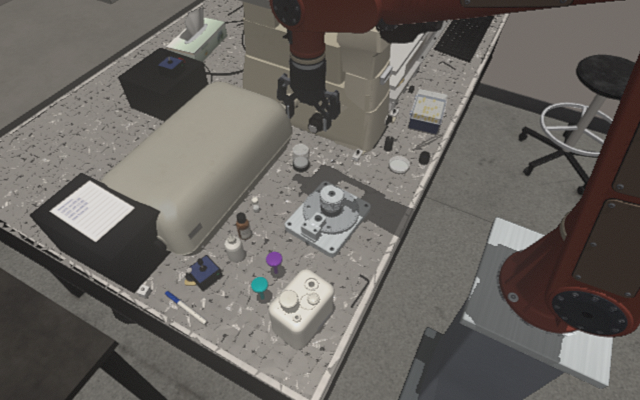

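View pics/side.png

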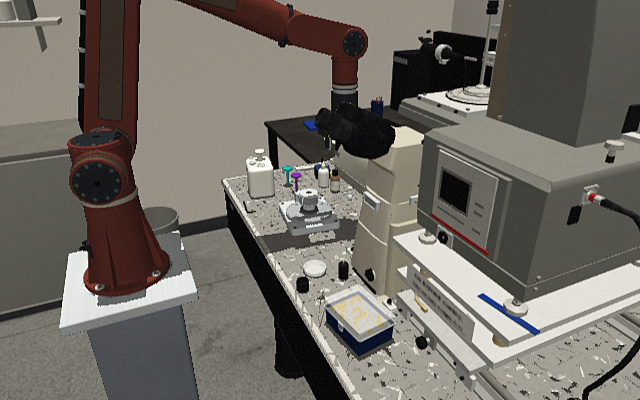

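Run:
```python
import numpy as np,cv2
z=np.load('scene.npz');im,W=z['im'],z['W']
c=cv2.resize(im[160:350,220:400],None,fx=3.1,fy=3.1,interpolation=cv2.INTER_CUBIC);cv2.imwrite('pics/crop.png',c[:,:,::-1])
for n,(u,v) in dict(a=(289,299),b=(312,298),c=(312,284),vtop=(300,290),knob=(331,191),purple=(274,258),teal=(260,285),brk=(314,222),jar=(300,160),dropper=(234,245)).items(): print(n,W[v,u].round(3))
```

```text
a [0.471 0.356 0.14 ]
b [0.438 0.324 0.117]
c [0.459 0.285 0.091]
vtop [0.471 0.315 0.106]
knob [0.537 0.045 0.096]
purple [0.57  0.259 0.068]
teal [0.562 0.329 0.066]
brk [0.542 0.123 0.059]
jar [ 0.679 -0.05   0.049]
dropper [0.67  0.272 0.066]
```

View pics/crop.png

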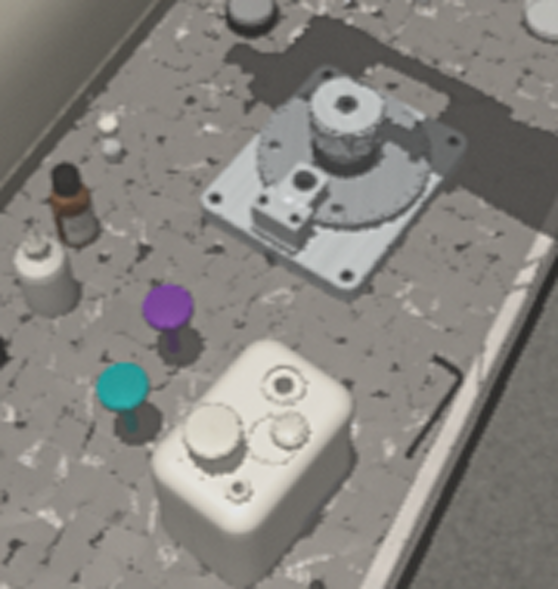

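The crop shows what could be taken for the pin. There is a white disc head at scene (289,301), z≈0.14, and the low white cap at (313,299), z≈0.117. The purple lookalike is at (274,258), the turquoise one at (260,285), and an empty neck is at (311,284). I choose (289,301): it is white, the tallest, and stands in a neck. The guide bush is at about (318,218) and the knob at (331,191). Next are close looks with the wrist camera.

Run:
```python
from h import *
for n,p in (('tt',(0.54,0.07,0.27)),('ves',(0.465,0.345,0.27))):
    r.goto(np.array(p),down(np.pi/2)); r.sleep(.2)
    im,d,p,q=snap('wrist'); np.savez(n,im=im,W=cloud('wrist',d,p,q),p=p,q=q); save(im,n+'.png')
    print(n,p,q,r.current_joint_positions(),r.current_time())
a,b=[cv2.imread(f'pics/{n}.png') for n in('tt','ves')]
cv2.imwrite('pics/both.png',cv2.resize(np.vstack([a,b]),None,fx=.75,fy=.75,interpolation=cv2.INTER_AREA))
W=np.load('ves.npz')['W']; Z=W[...,2]
for lo,hi in((.122,.16),(.11,.121),(.1,.11)):
    k=(Z>lo)&(Z<hi); c,rad=cv2.minEnclosingCircle(W[k][:,:2].astype(np.float32)); print(lo,k.sum(),np.median(W[k],0),c,rad,cv2.minAreaRect(W[k][:,:2].astype(np.float32)))
W=np.load('tt.npz')['W']; Z=W[...,2]
for lo,hi in((.088,.1),(.053,.062),(.028,.038),(.018,.0235)):
    k=(Z>lo)&(Z<hi)&(W[...,0]>.4)&(W[...,0]<.65)&(W[...,1]<.19); c,rad=cv2.minEnclosingCircle(W[k][:,:2].astype(np.float32)); print(lo,k.sum(),np.median(W[k],0),c,rad,cv2.minAreaRect(W[k][:,:2].astype(np.float32)))
```

```text
tt [0.5400408  0.06910249 0.2682012 ] [-0.00088695  0.70754296  0.70666894 -0.00109284] [-1.45310196e-03 -8.92330571e-04  1.72852022e+00 -1.90925552e-04
  1.41658694e+00 -1.34099062e-04] 0.9833
ves [0.46581684 0.34377626 0.27001997] [ 1.24558776e-04  7.07879978e-01  7.06332726e-01 -2.15389320e-05] [ 5.14983940e-01  7.18927410e-02  1.65046557e+00 -1.70754812e-04
  1.41921221e+00  5.17016979e-01] 2.3333
0.122 5584 [0.76860465 0.24449343 0.13802448] (0.6214207410812378, 0.2620742619037628) 0.19393248856067657 ((0.6491856575012207, 0.3127903640270233), (0.13642092049121857, 0.387290358543396), 61.282691955566406)
0.11 2745 [0.76113868 0.29155492 0.11464485] (0.602968156337738, 0.28495553135871887) 0.1869538128376007 ((0.5971708297729492, 0.2854355573654175), (0.15622714161872864, 0.35319703817367554), 81.54849243164062)
0.1 9018 [0.47199967 0.3144749  0.10560037] (0.6019837856292725, 0.2979975640773773) 0.1928892880678177 ((0.5948810577392578, 0.2976805567741394), (0.1669316440820694, 0.3630054295063019), 78.41845703125)
0.088 2450 [0.53136723 0.05047685 0.0950673 ] (0.5311873555183411, 0.04873301088809967) 0.030135810375213623 ((0.5312170386314392, 0.04863758385181427), (0.058809634298086166, 0.059215448796749115), 16.001270294189453)
0.053 1746 [0.53975251 0.1266709  0.05800506] (0.5854326486587524, -0.02917201817035675) 0.1903974562883377 ((0.5794045329093933, -0.030643239617347717), (0.051635026931762695, 0.3788142502307892), 13.715315818786621)
0.028 7570 [0.53152708 0.05535729 0.03411867] (0.5862999558448792, -0.02725808508694172) 0.19038531184196472 ((0.5461001396179199, -0.03435947000980377), (0.14373143017292023, 0.375700443983078), 10.14777946472168)
0.018 6280 [0.54120145 0.1082606  0.0220118 ] (0.5624140501022339, -0.023760400712490082) 0.2022559493780136 ((0.5411186218261719, -0.02933545410633087), (0.1819932758808136, 0.3867735266685486), 5.614727020263672)
```

View pics/both.png

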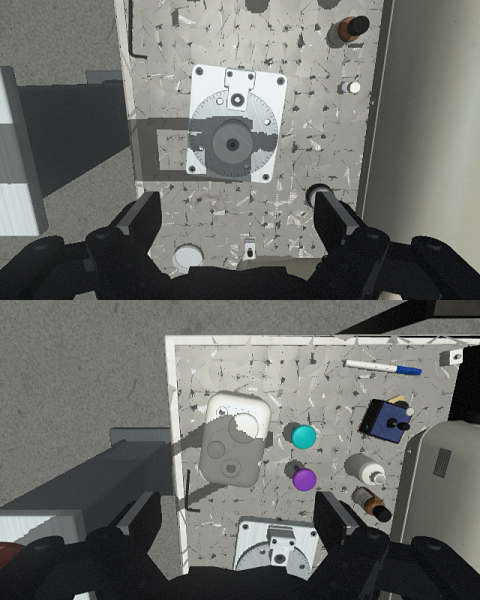

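Run:
```python
from h import *
z=np.load('ves.npz');W,Z=z['W'],z['W'][...,2]
box=lambda x0,x1,y0,y1:(W[...,0]>x0)&(W[...,0]<x1)&(W[...,1]>y0)&(W[...,1]<y1)
def rep(t,k): 
    P=W[k][:,:2].astype(np.float32); print(t,k.sum(),np.median(W[k],0).round(4),np.round(cv2.minEnclosingCircle(P)[0],4),cv2.minEnclosingCircle(P)[1],cv2.minAreaRect(P))
B=box(.4,.54,.23,.42)
rep('head',B&(Z>.128)&(Z<.16)); rep('cap',B&(Z>.1155)&(Z<.127)); rep('ves',B&(Z>.1))
W=np.load('tt.npz')['W'];Z=W[...,2];B=box(.43,.64,-.08,.18)
rep('plate',B&(Z>.016)&(Z<.0615)); rep('base',B&(Z>.019)&(Z<.0245)); rep('brk',box(.48,.6,.08,.16)&(Z>.05)&(Z<.062)); rep('ring',B&(Z>.0315)&(Z<.0365))
# rectify ring plane, 0.25 mm/px
def rect(z0,x0,x1,y0,y1,s,name):
    t=np.load(name+'.npz'); p,q=t['p'],t['q']; m=viewer.camera_model('wrist'); f=200/np.tan(np.radians(m['fov_y'])/2)
    H=np.array(m['hand_eye']); X,Y=np.meshgrid(np.arange(x0,x1,s),np.arange(y1,y0,-s))
    P=np.stack([X,Y,0*X+z0],-1); T=(P-p)@rot(q); C=(T-H[:3,3])@H[:3,:3]
    return cv2.remap(t['im'],(C[...,0]/C[...,2]*f+m['cx']).astype(np.float32),(C[...,1]/C[...,2]*f+m['cy']).astype(np.float32),cv2.INTER_CUBIC)
a=rect(.034,.445,.62,-.04,.15,.0004,'tt')
b=rect(.058,.50,.58,.07,.15,.0002,'tt')
b=cv2.copyMakeBorder(b,0,max(0,a.shape[0]-b.shape[0]),0,0,cv2.BORDER_CONSTANT)[:a.shape[0]]
if b.shape[0]<a.shape[0]: b=np.vstack([b,np.zeros((a.shape[0]-b.shape[0],b.shape[1],3),np.uint8)])
save(np.hstack([a,b[:, :350]]),'rect.png'); print(a.shape,b.shape)
```

```text
head 1315 [0.4712 0.3539 0.1389] [0.4714 0.3533] 0.01857697404921055 ((0.47115927934646606, 0.3533090054988861), (0.03606849163770676, 0.036712054163217545), 1.2215454578399658)
cap 72 [0.4354 0.3207 0.1159] [0.436  0.3204] 0.010619261302053928 ((0.4369073510169983, 0.319845974445343), (0.019022196531295776, 0.01890646107494831), 47.41889953613281)
ves 53988 [0.4659 0.3533 0.3669] [0.4648 0.3334] 0.07724373042583466 ((0.45756468176841736, 0.32882577180862427), (0.13827607035636902, 0.123386450111866), 52.66654968261719)
plate 15566 [0.5344 0.0815 0.0334] [0.5325 0.0592] 0.11511009186506271 ((0.5325888395309448, 0.0607164166867733), (0.1900731921195984, 0.15223141014575958), 83.34956359863281)
base 6332 [0.5189 0.1102 0.0221] [0.5323 0.0591] 0.11510735005140305 ((0.5323931574821472, 0.05903823301196098), (0.18669408559799194, 0.15223141014575958), 83.34956359863281)
brk 1748 [0.5398 0.1267 0.058 ] [0.539  0.1218] 0.03308473154902458 ((0.5394933223724365, 0.11992368847131729), (0.05813127011060715, 0.04396464675664902), 83.34764862060547)
ring 7332 [0.5279 0.0572 0.0341] [0.5359 0.0635] 0.0880003497004509 ((0.5375891923904419, 0.05409897118806839), (0.16001567244529724, 0.14356282353401184), 40.408695220947266)
(475, 438, 3) (475, 400, 3)
```

View pics/rect.png

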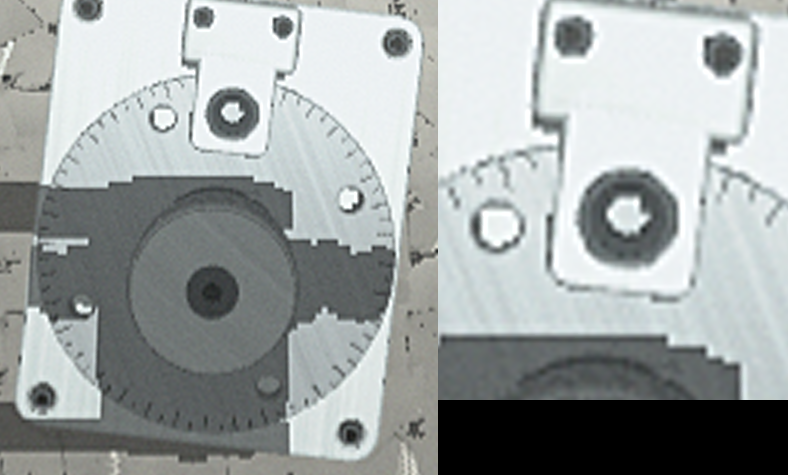

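The rectified view shows the guide mouth at right-panel (628,215), which is world (0.538,0.1066). The four ring holes are at (163,118), (350,199), (83,307) and (268,384), centred on (0.5313,0.049). The nearest hole needs about −28° (clockwise). The pin head is at (0.4713,0.3533), top at z 0.139. Now the grasp.

Run:
```python
from h import *
a=np.pi/2; q=down(a)
r.command_gripper(.68,30)
r.goto(np.array([.4713,.3533,.19]),q)
r.movel(np.array([.4713,.3533,.1245]),q,feed=.08); r.sleep(.2)
print(r.current_position(),r.current_force())
r.command_gripper(0.,35); r.sleep(.2)
print(r.current_grip_width(),r.current_gripper_force(),r.current_position(),r.current_force())
r.movel(np.array([.4713,.3533,.22]),q,feed=.1); r.sleep(.2)
print(r.current_grip_width(),r.current_force(),r.current_position(),r.current_time())
for n in('scene','side'):
    im,d,p,_=snap(n);save(im,n+'2.png')
W=cloud('side',d);m=(abs(W[...,0]-.47)<.05)&(abs(W[...,1]-.353)<.05)
im,d,p,q=snap('scene')
W=cloud('scene',d);np.savez('s2',im=im,W=W)
m=(W[...,2]>.155)&(abs(W[...,0]-.471)<.03)&(abs(W[...,1]-.353)<.03)
P=W[m]
for lo in np.arange(.155,.25,.01):
    k=(P[:,2]>=lo)&(P[:,2]<lo+.01); print(round(lo,3),k.sum(),P[k].mean(0).round(4) if k.sum() else '',np.ptp(P[k][:,:2],0).round(3) if k.sum() else '')
v,u=np.nonzero(m);c=im[max(v.min()-30,0):v.max()+60,u.min()-60:u.max()+60]
save(cv2.resize(c,None,fx=3,fy=3,interpolation=cv2.INTER_CUBIC)[:600,:800],'held.png')
```

```text
[0.47181634 0.35358654 0.1253004 ] [-0.4082475  -0.33182912 -1.1717014 ]
-0.0042003321400207625 0.0 [0.47128246 0.35328591 0.12446987] [-1.03553305  0.112575   -0.2883768 ]
0.002604446976899542 [ 0.39939328 -0.35514453 -0.38796981] [0.47083377 0.35303369 0.21900914] 6.4
0.155 0  
0.165 0  
0.175 0  
0.185 0  
0.195 0  
0.205 0  
0.215 0  
0.225 0  
0.235 0  
0.245 6 [0.469  0.3622 0.2524] [0.011 0.005]
```

View pics/held.png

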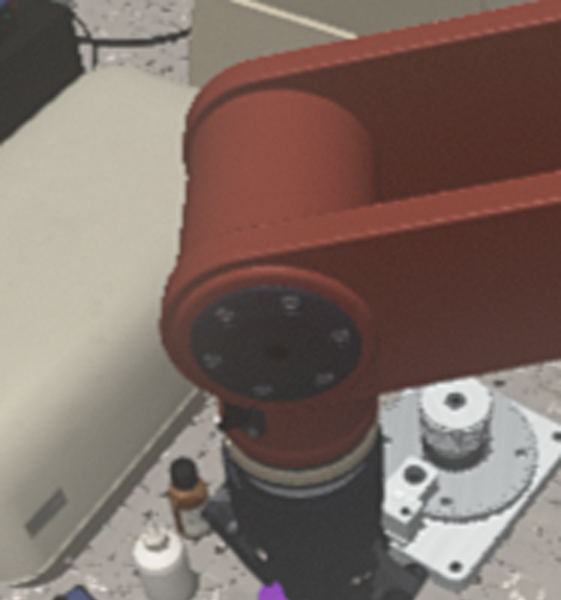

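The picture shows only the arm over the vessel. The gripper closed on nothing, so I check the vessel with the wrist camera.

Run:
```python
from h import *
r.goto(np.array([.4713,.345,.27]),down(np.pi/2)); r.sleep(.3)
im,d,p,q=snap('wrist'); W=cloud('wrist',d,p,q);Z=W[...,2];np.savez('ves2',im=im,W=W,p=p,q=q)
B=(abs(W[...,0]-.47)<.06)&(abs(W[...,1]-.34)<.08)
k=B&(Z>.122)&(Z<.16)&(abs(W[...,0]-.47)<.03)
P=W[k][:,:2].astype(np.float32);print(k.sum(),np.median(W[k],0),cv2.minEnclosingCircle(P))
save(cv2.resize(im[60:400,150:500],None,fx=1.7,fy=1.7),'ves2.png')
```

```text
1331 [0.47190462 0.35409288 0.13893833] ((0.47138622403144836, 0.35299012064933777), 0.018748631700873375)
```

View pics/ves2.png

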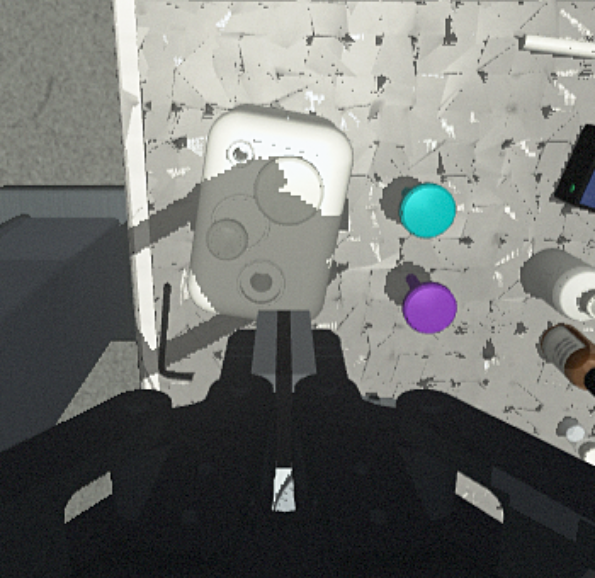

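Run:
```python
from h import *
z=np.load('ves2.npz');W,p,q=z['W'],z['p'],z['q']
print(p,q)
T=(W-p)@rot(q)
for v in range(238,300,4): print(v,[T[v,u].round(4).tolist() for u in (306,318,330)])
im,d,_,_=snap('side');S=cloud('side',d)
k=(abs(S[...,0]-p[0])<.1)&(abs(S[...,1]-p[1])<.1)&(S[...,2]>.2)&(S[...,2]<.32)
P=S[k]
for lo in np.arange(.24,.32,.008):
    j=(P[:,2]>=lo)&(P[:,2]<lo+.008); print(lo.round(3),j.sum(), *( [P[j].min(0).round(3),P[j].max(0).round(3)] if j.any() else []))
```

```text
[0.47055591 0.34466248 0.2684115 ] [-3.56882712e-04  7.07067822e-01  7.07144436e-01 -1.30966164e-03]
238 [[-0.0644, -0.0122, 0.1571], [-0.0662, 0.0001, 0.1618], [-0.0667, 0.0127, 0.1628]]
242 [[-0.0713, -0.0124, 0.1632], [-0.0709, 0.0002, 0.1623], [-0.0713, 0.0127, 0.1631]]
246 [[0.0091, -0.0059, -0.0359], [0.0094, -0.0008, -0.0365], [0.0093, 0.0043, -0.0364]]
250 [[0.0093, -0.0058, -0.0405], [0.0091, -0.0008, -0.04], [0.0092, 0.0041, -0.0403]]
254 [[0.0093, -0.0057, -0.0445], [0.0097, -0.0008, -0.0454], [0.009, 0.004, -0.0439]]
258 [[0.0095, -0.0055, -0.0487], [0.0095, -0.0009, -0.0486], [0.0094, 0.0038, -0.0485]]
262 [[0.0092, -0.0054, -0.0515], [0.0093, -0.0009, -0.0517], [0.0096, 0.0037, -0.0523]]
266 [[0.0093, -0.0053, -0.0552], [0.0096, -0.0009, -0.0557], [0.0095, 0.0035, -0.0556]]
270 [[0.0094, -0.0052, -0.0586], [0.0091, -0.0009, -0.0578], [0.0089, 0.0035, -0.0576]]
274 [[0.0091, -0.0052, -0.061], [0.0092, -0.0009, -0.0613], [0.0096, 0.0033, -0.062]]
278 [[0.0098, -0.005, -0.0653], [0.0095, -0.0009, -0.0647], [0.0096, 0.0032, -0.0648]]
282 [[0.009, -0.005, -0.0664], [0.009, -0.0009, -0.0665], [0.0102, 0.003, -0.0687]]
286 [[0.0103, -0.0049, -0.0715], [0.0074, -0.0009, -0.0663], [0.0109, 0.0029, -0.0725]]
290 [[0.01, -0.0048, -0.0735], [0.0057, -0.0009, -0.0661], [0.0099, 0.0029, -0.0733]]
294 [[0.0108, -0.0047, -0.0773], [0.0037, -0.0009, -0.0652], [0.0103, 0.0027, -0.0764]]
298 [[0.0109, -0.0046, -0.0796], [0.0021, -0.0009, -0.0652], [0.0107, 0.0026, -0.0793]]
0.24 0
0.248 0
0.256 0
0.264 0
0.272 0
0.28 0
0.288 2 [0.467 0.335 0.293] [0.477 0.348 0.295]
0.296 16 [0.46  0.329 0.296] [0.486 0.345 0.303]
0.304 20 [0.458 0.327 0.304] [0.487 0.344 0.311]
0.312 25 [0.458 0.328 0.312] [0.486 0.347 0.32 ]
0.32 0
```

The picture shows the pin untouched at crop (290,190). The shut fingertips at (285,312) measure 34 mm behind the TCP, where 11 mm ahead was stated. Both the wrist and side depths agree on this, so the real tips stand about 45 mm higher than the reported TCP implies. I'll use the measured offset and try again, watching the force.

```bash
cat >> h.py <<'E'
TIP=-0.0345   # measured tool z of shut fingertips
def lower(xy,z0,z1,q,step=.004,feed=.05,lim=6):
    f0=np.array(r.current_force())
    for z in np.arange(z0,z1-1e-9,-step).tolist()+[z1]:
        r.movel(np.array([*xy,z]),q,feed=feed)
        f=np.array(r.current_force())-f0
        if np.linalg.norm(f)>lim: print('contact',z,f); return z
    return z1
E
python3 - <<'E'
from h import *
q=down(np.pi/2); xy=[.4717,.3535]
r.command_gripper(.68,30)
r.goto(np.array([*xy,.15]),q); r.sleep(.2)
print(lower(xy,.12,.081,q,step=.006)); r.sleep(.2)
im,d,p,qq=snap('wrist');save(im,'pre.png')
r.command_gripper(0.,35); r.sleep(.2)
print(r.current_grip_width(),r.current_gripper_force(),r.current_position(),r.current_force(),r.current_time())
E
```

```text
0.081
0.40258969938936195 34.80134075449314 [0.47206917 0.35364261 0.08139392] [0.42849066 1.27514004 2.66932164] 11.9917
```

Run:
```python
from h import *
q=down(np.pi/2)
r.movel(np.array([.4717,.3535,.165]),q,feed=.1); r.sleep(.2)
print(r.current_grip_width(),r.current_force(),r.current_position())
a=np.radians(83.35)
r.goto(np.array([.538,.1066,.165]),down(a)); r.sleep(.4)
print(r.current_position(),r.current_orientation(),r.current_time())
im,d,p,qq=snap('wrist');W=cloud('wrist',d,p,qq);np.savez('held',im=im,W=W,p=p,q=qq)
T=(W-p)@rot(qq)
k=(abs(T[...,0])<.03)&(abs(T[...,1])<.03)&(T[...,2]<.03)&(T[...,2]>-.1)
k&=im.min(-1)>120
print(k.sum()); 
if k.any():print(T[k].min(0),T[k].max(0),np.median(T[k],0))
s,d2,_,_=snap('side')
save(np.vstack([cv2.resize(im[100:380,120:520],(800,560))[:, :],]),'held2.png'); save(s,'side3.png')
S=cloud('side',d2);k=(abs(S[...,0]-p[0])<.03)&(abs(S[...,1]-p[1])<.03)&(S[...,2]>.12)&(s.min(-1)>90)
P=S[k]
for lo in np.arange(.14,.25,.01):
    j=(P[:,2]>=lo)&(P[:,2]<lo+.01); print(lo.round(3),j.sum(),P[j].mean(0).round(4) if j.any() else '')
```

```text
0.40039146923913477 [ 0.34471528 -0.52196271 -0.07397836] [0.47108    0.35315358 0.16391078]
[0.53790222 0.10728838 0.16498414] [-2.43829021e-05  7.46529210e-01  6.65352641e-01 -1.39542861e-05] 14.5833
313
[-0.01844683 -0.02075566 -0.06680607] [ 0.01680526  0.01815979 -0.05532811] [ 0.0082784   0.00398959 -0.05781281]
0.14 0 
0.15 8 [0.5418 0.104  0.156 ]
0.16 5 [0.5396 0.1038 0.1643]
0.17 7 [0.5401 0.1031 0.1746]
0.18 6 [0.5406 0.104  0.1848]
0.19 10 [0.5384 0.102  0.1941]
0.2 15 [0.5409 0.0967 0.2039]
0.21 52 [0.5378 0.0974 0.2168]
0.22 17 [0.5412 0.0963 0.2236]
0.23 0 
0.24 0
```

View pics/held2.png

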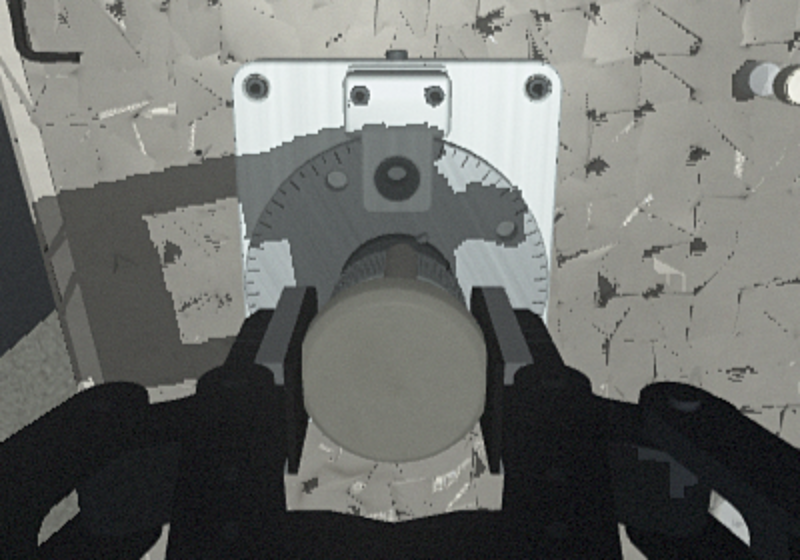

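The view shows the pin upright in the grip, head at (395,370), with the bush mouth at (397,178) just ahead. The foot is 9.5 mm below the TCP. I lower it into the bush while watching the force.

Run:
```python
from h import *
q=down(np.radians(83.35)); xy=[.538,.1066]
r.movel(np.array([*xy,.078]),q,feed=.1); r.sleep(.2); print(r.current_position())
f0=np.array(r.current_force())
z=.072
while z>=.0435:
    r.movel(np.array([*xy,z]),q,feed=.04); r.sleep(.08)
    f=np.array(r.current_force())-f0; print(round(z,4),f.round(1),np.round(r.current_position(),4))
    if np.linalg.norm(f)>5: break
    z-=.002
print(r.current_time())
```

```text
[0.53875447 0.10667107 0.07891693]
0.072 [ 0.5 -1.5 -0.5] [0.5378 0.1066 0.0718]
0.07 [ 0.3 -1.  -0.9] [0.538  0.1066 0.07  ]
0.068 [ 0.1 -1.1 -0.4] [0.5379 0.1066 0.0679]
0.066 [ 0.7 -0.8 -0.6] [0.5379 0.1066 0.0659]
0.064 [ 0.6 -1.  -0.4] [0.538  0.1066 0.0639]
0.062 [-2.1 -1.1  7.1] [0.5382 0.1067 0.063 ]
17.95
```

Run:
```python
from h import *
q=down(np.radians(83.35)); xy=np.array([.538,.1066]); 
for i in range(8):
    r.movel(np.array([*xy,.065]),q,feed=.04); r.sleep(.15); f0=np.array(r.current_force())
    ok=True
    for z in np.arange(.063,.0434,-.0015):
        r.movel(np.array([*xy,z]),q,feed=.04); r.sleep(.06); f=np.array(r.current_force())-f0
        if np.linalg.norm(f)>5: ok=False;break
    print(xy.round(4),round(z,4),f.round(2),np.round(r.current_position(),4),r.current_time())
    if z<.047: break
    s=f[:2]; xy=xy+.0008*s/max(np.linalg.norm(s),.5)
```

```text
[0.538  0.1066] 0.0555 [-5.33  1.43  1.61] [0.5377 0.1066 0.0554] 20.2
[0.5372 0.1068] 0.0435 [ 2.08  0.13 -0.31] [0.5374 0.1068 0.0434] 25.0583
```

```bash
cat >> h.py <<'E'
G=np.array([.5374,.1068])
def headz(tag=None):
    im,d,p,q=snap('wrist');W=cloud('wrist',d,p,q)
    k=(np.hypot(W[...,0]-G[0],W[...,1]-G[1])<.014)&(W[...,2]>.05)&(W[...,2]<.13)
    if tag: save(im,tag)
    return (k.sum(),np.median(W[k],0).round(4)) if k.any() else (0,None)
E
python3 - <<'E'
from h import *
q=down(np.radians(83.35)); xy=[.5374,.1068]
r.command_gripper(.68,30); r.sleep(.1)
r.movel(np.array([*xy,.10]),q,feed=.1)
A=[.5313,.049]; q=down(np.radians(97.35))
r.command_gripper(.92,30)
r.goto(np.array([*A,.10]),q); r.sleep(.2); print(headz('pin_in.png'))
f0=np.array(r.current_force())
r.movel(np.array([*A,.06]),q,feed=.1)
z=lower(A,.06,.028,q,step=.016,feed=.06,lim=8); print(z,r.current_time())
r.command_gripper(0,25); r.sleep(.15)
print(r.current_grip_width(),r.current_gripper_force(),r.current_position(),r.current_force(),r.current_wrist_torque(),headz('knob.png'),r.current_time())
E
```

```text
(np.int64(2650), array([0.5374, 0.1071, 0.1011]))
0.028 29.1417
0.6949757634394588 31.596314013004303 [0.53295422 0.04914324 0.02885718] [3.61311977 1.81715211 1.73709496] [ 0.21299567 -0.61205996  0.02025354] (np.int64(7583), array([0.5373, 0.1073, 0.1011])) 29.6417
```

View pics/knob.png

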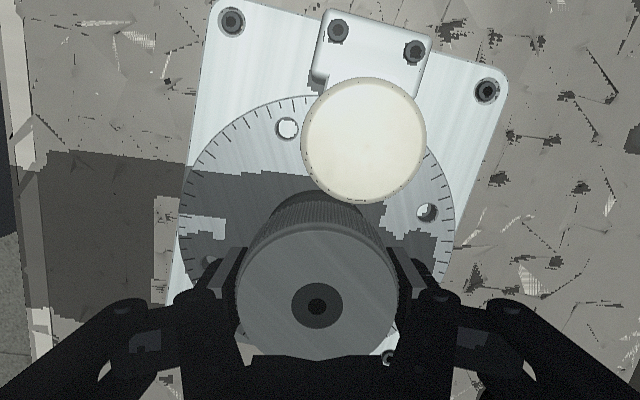

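The picture shows the pin standing in the bush, head at (363,140), top z 0.101 as predicted. The knob is gripped at (317,305), and the nearest hole is at (287,128). Now I turn slowly clockwise.

Run:
```python
from h import *
A=[.5325,.0491,.0285]
def rt(): return np.array(r.current_wrist_torque())[2]
t0=rt()
def go(deg):
    r.movel(np.array(A),down(np.radians(97.35+deg)),feed=.02)
for d in (-5,-10,-15,-19,-22):
    t=r.current_time(); go(d); print(d,round(r.current_time()-t,2),round(rt()-t0,3),r.current_orientation().round(4) if d in(-5,-22) else '')
d=-22; n=0
while d>-36:
    d-=1.; go(d); r.sleep(.15); T=rt()-t0; h=headz()[1]
    print(d,round(T,3),h[2],round(r.current_time(),2))
    if h[2]<.092: break
    if abs(T)>.3: print('torque stop'); break
```

```text
-5 0.25 -0.092 [3.000e-04 6.918e-01 7.221e-01 3.000e-04]
-10 0.25 -0.013 
-15 0.25 -0.066 
-19 0.25 -0.081 
-22 0.25 -0.044 [ 0.000e+00  7.905e-01  6.124e-01 -1.000e-04]
-23.0 -0.113 0.101 31.34
-24.0 0.008 0.1011 31.79
-25.0 -0.115 0.101 32.24
-26.0 -0.004 0.101 32.69
-27.0 -0.025 0.1009 33.14
-28.0 -0.055 0.0787 33.59
```

Run:
```python
from h import *
A=[.5325,.0491]; q=down(np.radians(97.35-28))
r.command_gripper(.92,30)
r.movel(np.array([*A,.11]),q,feed=.12)
r.command_gripper(0,30)
q=down(np.radians(83.35)); x,y=G
r.goto(np.array([x,y,.075]),q); r.sleep(.2); print(headz('drop.png'))
r.movel(np.array([x,y,.053]),q,feed=.06); r.sleep(.2)
f0=np.array(r.current_force())[2]; z=.05
while z>.026:
    r.movel(np.array([x,y,z]),q,feed=.02); r.sleep(.05)
    f=np.array(r.current_force())[2]-f0; p=r.current_position()[2]; print(round(z,4),round(f,1),round(p,4))
    if f>22: break
    z-=.001
print(r.current_time())
```

```text
(np.int64(2922), array([0.5382, 0.1124, 0.0796]))
0.05 0.6 0.0499
0.049 1.0 0.0491
0.048 4.5 0.0484
0.047 5.1 0.0473
0.046 3.3 0.046
0.045 2.6 0.0448
0.044 3.4 0.0439
0.043 2.9 0.0429
0.042 2.9 0.0419
0.041 3.6 0.041
0.04 8.6 0.0409
0.039 13.0 0.0408
0.038 18.4 0.0407
0.037 23.3 0.0407
41.0583
```

Run:
```python
from h import *
q=down(np.radians(83.35)); x,y=G
r.movel(np.array([x,y,.075]),q,feed=.08); r.goto(np.array([.5325,.06,.13]),down(np.radians(83.35)));r.sleep(.3)
im,d,p,qq=snap('wrist');W=cloud('wrist',d,p,qq);Z=W[...,2]
k=(np.hypot(W[...,0]-G[0],W[...,1]-G[1])<.024)&(Z>.062)&(Z<.09)
P=W[k];c=cv2.minEnclosingCircle(P[:,:2].astype(np.float32));A=np.c_[P[:,:2]-G,np.ones(len(P))];s=np.linalg.lstsq(A,P[:,2],rcond=None)[0]
print(k.sum(),np.median(P,0),c,'plane',s)
k=(abs(W[...,0]-.5405)<.02)&(abs(W[...,1]-.138)<.006)&(Z>.05)&(Z<.065);print('bracket',np.median(W[k],0)); print(r.current_time())
save(im[0:300,120:520],'end.png')
```

```text
2398 [0.53805407 0.10705638 0.06901783] ((0.5380136370658875, 0.10637917369604111), 0.018583135679364204) plane [-0.00286336 -0.01645951  0.06896498]
bracket [0.54056858 0.13806424 0.05817017]
42.425
```

View pics/end.png

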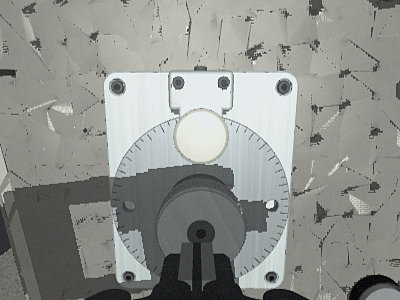

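The picture shows the head at (201,136) lying level on the bracket nose. Its top is at z 0.069, which is home. The ring is locked and the gripper is clear, so I hand in.

```bash
python3 -c "
from h import *
print(close_job())"
```

```text
the job is handed in; nothing more can be done
None
```

The turntable is locked and the job is handed in at about 42 s: the pin is pressed past its ball catch, its head top measures z 0.069 m (flat on the bracket), and the bystanders were not deliberately moved, though I did not re-measure them.

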